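Square a bisque dish up against the batten and its stop

ROBOT

A 6-joint arm with a two-finger parallel gripper is mounted at the origin on the work surface. World frame = base frame: x ahead of the robot, y to its left, z up, the work surface at z = 0. Lengths are in m, angles in rad, forces in N, time in s.
With the tool pointing down it reaches from about 0.425 to 1.125 m from the base axis. Payload 14.9 kg.
Tool frame: the origin (TCP) lies midway between the tips of the shut fingers; the grasp point (between the pads) lies 19 mm behind it; z points along the fingers, y is the direction in which the jaws open and shut (so a half turn about z gives the same grasp; the last joint's range is limited). The gripper opens to 91 mm and grips with 3 to 60 N. Pads are 32 mm wide; open, the fingers measure 118 mm over their backs; the gripper's body (76 mm by 178 mm) begins 60 mm behind the grasp point.
Start: joints at [-1.349, 0.379, 1.734, -0, 1.028, -0.033], TCP at [0.176, -0.677, 0.214] pointing down, gripper open.
Joint ranges: [-2.77, 2.77], [-0.74, 2.19], [0, 2.66], [-1.06, 4.2], [0.31, 2.87], [-3.08, 3.08]. Speed limits (rad/s): [1.89, 1.89, 2.39, 3.14, 3.14, 3.14].

INTERFACE

Orientations are given as [roll, pitch, yaw] about the fixed x, y, z axes, in that order (R = Rz(yaw) Ry(pitch) Rx(roll)).
In Python, from workcell import manip, optics, finder gives the robot as it stands. The module is installed in compiled form; this text tells all that it offers.
- The arm moves only by the shell command python3 -m pendant 'ROWS' [FORCE]. ROWS is JSON, a list of rows, each a list of 3 entries, a list of its own where there are three numbers: the opening, from 0 (shut) to 1 (fully open), then the shift along the world's x, y, z scaled (see below), then the turn about the world's z scaled (see below). A call has 1 to 12 rows; each row shifts and turns the commanded pose from where the row before left it; what a row does not reach is not made up. The controller multiplies each number of a shift by 2 cm and each number of a turn by 180 degrees. A row lasts 1/8 s, in which the tool goes at most 62.5 mm and 10.7 degrees, less where a joint would pass 70% of its speed; a pose out of reach is approached as far as the arm can. A call with a number of a shift or a turn outside -1 to 1 is refused whole. A call with a gripper value outside its range is refused whole. The fingers move at their own pace and stop on an object; FORCE is the grip in N (left out, the last holds). Time passes only in rows, so rows that do not move let the fingers close. It gives the time, the measured TCP pose, the force and the opening at its end, in the units of the state.
- manip.read_state(): the state, without advancing time (a new reading comes with each control period).
- optics.read_camera(name): name is "scene" or "side" or "wrist"; returns a dict with "color" (480x640x3 uint8, red, green, blue), "z_map" (480x640 float32, m along the optical axis (not along the pixel's ray), 0 where there is no reading), "intrinsics" (3x3 intrinsics, pixels), "world_to_cam" (4x4, takes a point from world to camera coordinates); the wrist camera has in their place "mount" (4x4, takes a point from camera to tool coordinates, whose origin is the TCP and whose axes are the flange's). Camera axes: x right, y up, looking along -z (the intrinsics and any distortion apply to the point x, -y, -z); pixel columns grow to the right and rows downward; lengths in m; the calibration is good to about 2 mm. A picture is of the moment at which its call begins: read the wrist's pose just before it.
- manip.finish_job(): hands the job in, once; it reports no verdict.
Trained networks look in the newest picture that a camera, given by its name, has taken for a name from the list of things; names that differ only in an ending like _2 or _b are one class to them, and where a whole thing is asked for, a point or a joint stands for the part that bears it (a point fixed in the world has none). Each returns a list of dicts, best first, with "confidence" (0 to 1); they miss things now and then, are a little off and sometimes report something else, mostly with a low value. They report only what shows in the picture. A call takes as long as a camera call. They do not tell look-alikes from the thing itself.
- finder.boxes_of(thing, camera): "extent" ([left, top, right, bottom] in pixels, round what is visible of it).
- finder.landmark_of(thing, camera): "uv" ([column, row] in pixels: a listed point, or the origin of a listed thing).
The state is a dict: "time": time; "joints": joint angles; "qvel": joint speeds; "effort": joint torques, N m; "tool_pos": TCP position; "tcp_rot": TCP orientation; "wrist_force": force on the tool from outside, world axes, zero at the start; "moment": the same for the moment, N m; "finger_gap": opening from 0.0 (shut) to 1.0 (fully open).
Only numpy, scipy, OpenCV 4.12 (cv2) and the standard library are available. Lean on these libraries where they do the work, as an engineer would, in place of code of your own. Each camera call takes 0.05 s, during which the arm holds its last target. There are 200 camera calls.

TASK

Using the fingertips only to push, and never lifting or tipping it, slide the white square dish across the bench until its side lies flush along the wooden batten, and leave it a moment; then slide it along the batten until it rests against the blue stop block in the batten's middle, on the side where it already is. Leave it there square and touching both, leave the red dish and everything else where it stands, and draw the hand clear.

Things in the scene. Friction and masses are not known exactly. Their poses are not given: they have to be found in the camera images.
- white_dish: the dish to push: square open dish of unglazed white clay, 90 x 90 mm outside, 38 mm high, walls and floor 8 mm thick, about 0.2 to 0.4 kg, loose; it slides on the bench at about 1 to 5 N. Origin at the centre of its underside; x and y run square to its sides, z up. At the start it is up to 0.4 rad out of square with the world axes and clear of the batten, to the left or to the right of the stop block
- batten: fixed wooden batten on the bench beyond the dishes, 520 mm long (along its own y), 30 mm thick, 30 mm high. Origin at bench level, in the middle of its long near face (towards the robot); its x points away from the robot into the wood, z up; up to 0.15 rad out of square with the world. A dish flush with it has its centre 45 mm in front of this face (batten x = -0.045)
- stop (a point): centre of the top of the blue stop block, which is fixed to the middle of the batten: it sticks out 60 mm from the near face towards the robot, is 24 mm wide along the batten (12 mm either side of the batten's origin) and 36 mm high. A flush dish that touches it has its centre at batten y = +0.057 or -0.057
- red_dish: dish of red-brown clay, same shape and size as the white one (90 x 90 x 38 mm), loose, on the other side of the stop block: not to be moved. Origin at the centre of its underside
- cup: small white clay cup, 68 mm across, 70 mm high, standing loose between the dishes on the robot's side: not to be moved. Origin at the centre of its underside
- beaker_a: white clay beaker, up to 80 mm across, 110 mm high, standing loose at the right: not to be moved. Origin at the centre of its underside
- beaker_b: another such beaker, 80 mm across, 110 mm high, loose at the left of the batten: not to be moved. Origin at the centre of its underside
- jug: white plastic jug, 90 mm across, 100 mm high, with a handle, loose at the left: not to be moved. Origin at the centre of its underside
- glaze_jar: closed jar with a blue lid, 70 mm across, 90 mm high, loose at the right: not to be moved. Origin at the centre of its underside
- brush: brush 200 mm long lying loose at the right, past the batten's end: not to be moved. Origin about the middle of its underside, x along the brush
Mind the look-alikes: they are no part of the job. Leave any green or yellow look-alike of the white_dish alone.

How it is judged:
By the outcome, as a careful person would: the job done as asked, in the order asked, and still so for the second after the job is handed in, with the robot touching nothing.
It also fails if it takes over 58 s, if anything falls off the work surface, if the arm or the gripper's body presses on something with over 40 N, if the wrist force passes 120 N, or if a joint passes its speed limit or range.

## Working session

There is one attempt and no reset: what is moved stays moved. The work goes in short steps, Python scripts to look and compute and a shell command to move; the robot and the scene stay as the last step left them, time stands still between calls to the robot, and variables do not carry over. Pictures are saved under pics/ and viewed, about 8 in all and at most 12, crops included, and the job is handed in when it is done.

```bash
mkdir -p pics; cat > h.py <<'E'
import numpy as np, cv2
from workcell import manip, optics, finder
def pts(c):
    K=np.array(c["intrinsics"]);z=c["z_map"];v,u=np.mgrid[:480,:640]
    x=(u-K[0,2])/K[0,0]*z;y=(v-K[1,2])/K[1,1]*z
    P=np.stack([x,-y,-z,np.ones_like(z)],-1)
    return (P@np.linalg.inv(np.array(c["world_to_cam"])).T)[...,:3]
E
python3 - <<'E'
from h import *
s=manip.read_state();print({k:np.round(s[k],3) for k in('time','tool_pos','tcp_rot','finger_gap')})
for n in('scene','side'):
    c=optics.read_camera(n);cv2.imwrite(f'pics/{n}0.png',c['color'][...,::-1]);np.savez(f'{n}0.npz',P=pts(c),color=c['color'])
    P=pts(c)
    for t in('white_dish','batten','stop','red_dish','cup','beaker_a'):
        for f in('boxes_of','landmark_of'):
            if t=='stop' and f=='boxes_of':continue
            for d in getattr(finder,f)(t,n)[:3]:
                if 'uv' in d:
                    u,v=np.int32(d['uv']);print(n,t,'uv',u,v,round(d['confidence'],2),np.round(P[v,u],3))
                else: print(n,t,'box',np.int32(d['extent']),round(d['confidence'],2))
E
```

```text
{'time': np.float64(0.0), 'tool_pos': array([ 0.176, -0.677,  0.213]), 'tcp_rot': array([-3.141, -0.   ,  0.255]), 'finger_gap': np.float64(1.002)}
scene white_dish box [434 237 489 287] 0.9
scene white_dish box [360 263 421 323] 0.6
scene white_dish box [290 149 341 202] 0.6
scene white_dish uv 389 297 0.89 [0.511 0.162 0.007]
scene white_dish uv 319 181 0.75 [ 0.339 -0.133  0.007]
scene white_dish uv 462 268 0.55 [0.36  0.251 0.006]
scene batten box [166 252 396 399] 0.97
scene batten uv 277 320 0.65 [0.693 0.017 0.031]
scene stop uv 285 299 0.78 [0.648 0.002 0.032]
scene red_dish box [233 195 284 246] 0.65
scene red_dish uv 263 225 0.94 [ 0.516 -0.161  0.004]
scene cup box [322 205 350 248] 0.94
scene cup box [167 248 396 401] 0.43
scene cup uv 337 234 0.76 [0.473 0.006 0.057]
scene beaker_a box [196 101 234 157] 0.73
scene beaker_a box [470 374 528 435] 0.57
scene beaker_a uv 484 419 0.94 [0.661 0.42  0.088]
scene beaker_a uv 219 144 0.84 [ 0.408 -0.377  0.042]
scene beaker_a uv 519 343 0.67 [0.49  0.414 0.069]
side white_dish box [331 326 377 374] 0.89
side white_dish box [389 205 430 250] 0.79
side white_dish box [268 276 325 330] 0.66
side white_dish uv 410 230 0.94 [ 0.331 -0.144  0.009]
side white_dish uv 296 306 0.83 [0.51  0.169 0.006]
side white_dish uv 355 354 0.82 [0.351 0.246 0.008]
side batten box [196 167 293 321] 0.72
side batten uv 254 242 0.91 [0.676 0.02  0.006]
side stop uv 267 228 0.73 [ 0.669 -0.043 -0.001]
side red_dish box [318 187 363 223] 0.59
side red_dish uv 339 211 0.92 [ 0.509 -0.126  0.033]
side red_dish uv 255 239 0.24 [0.674 0.017 0.015]
side cup box [334 226 366 266] 0.65
side cup uv 344 258 0.96 [0.45  0.016 0.027]
side beaker_a box [399 122 432 174] 0.81
side beaker_a box [164 343 210 406] 0.57
side beaker_a uv 193 394 0.95 [0.604 0.457 0.042]
side beaker_a uv 414 166 0.72 [ 0.376 -0.367  0.031]
```

View pics/scene0.png

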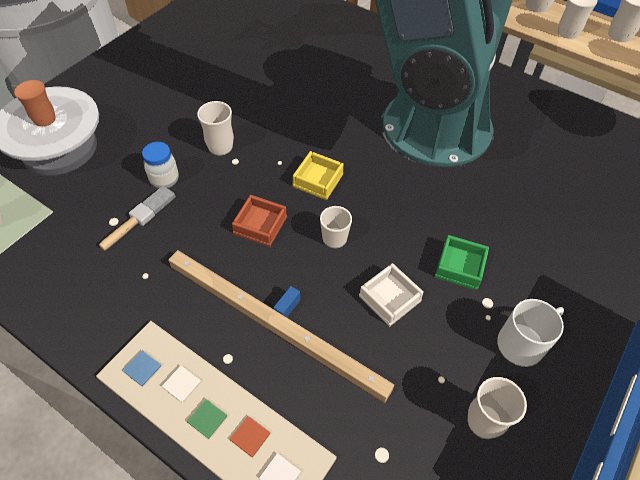

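```bash
cat >> h.py <<'E'
def measure(P,C,verbose=True):
    X,Y,Z=P[...,0],P[...,1],P[...,2]
    ok=np.isfinite(X)
    hsv=cv2.cvtColor(C,cv2.COLOR_RGB2HSV)
    out={}
    # batten top
    m=ok&(X>.58)&(X<.85)&(abs(Y)<.3)&(Z>.024)&(Z<.034)&(hsv[...,0]<30)&(hsv[...,1]>50)
    r=cv2.minAreaRect(np.float32(np.c_[X[m],Y[m]])); out['batten']=(m.sum(),np.round(r[0],4),np.round(r[1],4),round(r[2],2))
    m=ok&(X>.55)&(X<.85)&(abs(Y)<.15)&(Z>.030)&(Z<.042)&(hsv[...,0]>90)&(hsv[...,0]<130)&(hsv[...,1]>80)
    if m.sum()>5:
        r=cv2.minAreaRect(np.float32(np.c_[X[m],Y[m]])); out['stop']=(m.sum(),np.round(r[0],4),np.round(r[1],4),round(r[2],2),np.round(np.median(Z[m]),4))
    return out
def rim(P,c,rad=.075):
    X,Y,Z=P[...,0],P[...,1],P[...,2]
    m=(np.hypot(X-c[0],Y-c[1])<rad)&(Z>.032)&(Z<.044)
    r=cv2.minAreaRect(np.float32(np.c_[X[m],Y[m]]))
    return m.sum(),np.round(r[0],4),np.round(r[1],4),round(r[2],2),round(float(np.median(Z[m])),4)
E
python3 - <<'E'
from h import *
for n in('scene','side'):
    d=np.load(n+'0.npz');P,C=d['P'],d['color'];print(n,measure(P,C))
    for c in((.511,.165),(.335,-.138),(.355,.249),(.513,-.16)):print(rim(P,c))
    Z=P[...,2];m=(Z>.05)&(np.hypot(P[...,0]-.46,P[...,1]-.01)<.07);print('cup',m.sum(),[np.round(np.percentile(P[m][:,i],[1,50,99]),3) for i in range(3)])
E
```

```text
scene {'batten': (np.int64(3827), array([0.693 , 0.0056]), array([0.0329, 0.5218]), 1.56), 'stop': (np.int64(346), array([0.6477, 0.0056]), array([0.0607, 0.0251]), 1.25, np.float64(0.0356))}
(np.int64(634), array([0.5083, 0.1617]), array([0.0916, 0.0914]), 75.17, 0.0366)
(np.int64(426), array([ 0.3322, -0.1417]), array([0.0954, 0.0906]), 8.7, 0.0363)
(np.int64(567), array([0.3546, 0.2439]), array([0.0932, 0.0898]), 14.62, 0.0363)
(np.int64(520), array([ 0.5168, -0.1688]), array([0.0935, 0.0911]), 12.97, 0.0365)
cup 440 [array([0.416, 0.445, 0.481]), array([-0.047, -0.016,  0.018]), array([0.051, 0.064, 0.072])]
side {'batten': (np.int64(1922), array([0.6906, 0.0061]), array([0.0336, 0.5277]), 1.33), 'stop': (np.int64(207), array([0.6442, 0.0074]), array([0.0311, 0.0598]), 84.92, np.float64(0.0362))}
(np.int64(550), array([0.5071, 0.1638]), array([0.0926, 0.0929]), 75.3, 0.0369)
(np.int64(395), array([ 0.3305, -0.1418]), array([0.0898, 0.0986]), 8.42, 0.037)
(np.int64(624), array([0.3535, 0.2452]), array([0.089 , 0.0944]), 15.62, 0.0372)
(np.int64(361), array([ 0.5151, -0.1678]), array([0.0906, 0.0966]), 14.25, 0.0371)
cup 435 [array([0.415, 0.448, 0.478]), array([-0.048, -0.018,  0.021]), array([0.05 , 0.063, 0.075])]
```

The white dish is at about px (391,293), left of the stop (px 287,302), which is at (0.508, 0.163) with yaw −15°. The batten is at about +1.5°, its face origin near (0.678, 0.005). The yellow and green dishes are the look-alikes and the red dish is right of the stop. My plan is to part-open the fingers to get two contacts square to the batten, push in +x, then push in −y.

```bash
python3 -m pendant '[[0.5,[1,1,0],-0.036],[0.5,[1,1,0],-0.037],[0.5,[1,1,0],0],[0.5,[1,1,0],0],[0.5,[1,1,0],0],[0.5,[1,1,0],0],[0.5,[1,1,0],0],[0.5,[1,1,0],0],[0.5,[1,1,0],0],[0.5,[1,1,0],0],[0.5,[1,1,0],0],[0.5,[1,1,0],0]]'
python3 -m pendant '[[0.5,[1,1,0],0],[0.5,[1,1,0],0],[0.5,[0,1,0],0],[0.5,[0,1,0],0],[0.5,[0,1,0],0],[0.5,[0,1,0],0],[0.5,[0,1,0],0],[0.5,[0,1,0],0],[0.5,[0,1,0],0],[0.5,[0,1,0],0],[0.5,[0,1,0],0],[0.5,[0,1,0],0]]'
python3 -m pendant '[[0.5,[0,1,0],0],[0.5,[0,1,0],0],[0.5,[0,1,0],0],[0.5,[0,1,0],0],[0.5,[0,1,0],0],[0.5,[0,1,0],0],[0.5,[0,1,0],0],[0.5,[0,1,0],0],[0.5,[0,1,0],0],[0.5,[0,1,0],0],[0.5,[0,1,0],0],[0.5,[0,1,0],0]]'
python3 -m pendant '[[0.5,[0,1,0],0],[0.5,[0,1,0],0],[0.5,[0,1,0],0],[0.5,[0,1,0],0],[0.5,[0,1,0],0],[0.5,[0,0.8,0],0],[0.5,[-1,0,0],0],[0.5,[-0.6,0,0],0],[0.5,[0,0,-1],0],[0.5,[0,0,-1],0],[0.5,[0,0,0],0]]'
```

```text
time: 2.7
tool_pos: [0.4171, -0.4368, 0.2141]
tcp_rot: [3.141, -0.0, 0.025]
wrist_force: [0.2, -0.5, 0.1]
finger_gap: 0.502
time: 4.2
tool_pos: [0.4564, -0.1961, 0.214]
tcp_rot: [-3.142, -0.0, 0.025]
wrist_force: [-0.2, 0.4, 0.0]
finger_gap: 0.503
time: 5.7
tool_pos: [0.4561, 0.0438, 0.214]
tcp_rot: [-3.142, -0.0, 0.025]
wrist_force: [0.4, 0.7, -0.0]
finger_gap: 0.497
time: 7.08
tool_pos: [0.4231, 0.158, 0.1731]
tcp_rot: [3.141, 0.002, 0.025]
wrist_force: [-0.3, -0.0, 0.5]
finger_gap: 0.498
```

```bash
python3 -m pendant '[[0.5,[0,0.2,-1],0],[0.5,[0,0,-1],0],[0.5,[0,0,-1],0],[0.5,[0,0,-1],0],[0.5,[0,0,-1],0],[0.5,[0,0,-1],0],[0.5,[0,0,-0.7],0],[0.5,[0,0,0],0]]'
python3 - <<'E'
from h import *
s=manip.read_state();print(s['tool_pos'])
for n in('scene','side'):
    c=optics.read_camera(n);P=pts(c);print(rim(P,(.508,.163),.065));cv2.imwrite(f'pics/{n}1.png',c['color'][...,::-1])
a=cv2.imread('pics/scene1.png')[150:390,280:600];b=cv2.imread('pics/side1.png')[200:440,200:520];cv2.imwrite('pics/a1.png',np.hstack([a,b]))
E
```

```text
time: 8.07
tool_pos: [0.4242, 0.1624, 0.0397]
tcp_rot: [3.141, 0.001, 0.025]
wrist_force: [-0.5, 0.6, 0.0]
finger_gap: 0.498
[0.42415728 0.16240881 0.03973414]
(np.int64(633), array([0.5077, 0.1624]), array([0.0922, 0.0926]), 75.12, 0.0364)
(np.int64(408), array([0.5069, 0.1634]), array([0.0928, 0.0936]), 75.58, 0.0374)
```

View pics/a1.png

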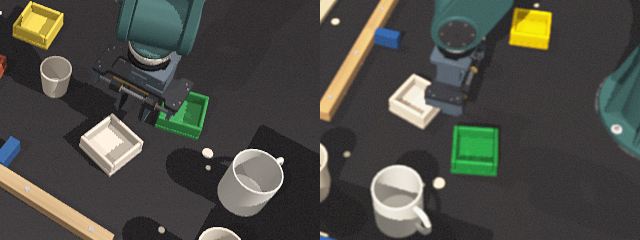

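The image shows the fingers just on the robot side of the white dish (left crop px ~(125,100)) and clear of the green dish. I'll lower and push gently.

```bash
python3 -m pendant '[[0.5,[0,0,-0.9],0],[0.5,[0,0,-0.45],0],[0.5,[0.4,0,0],0],[0.5,[0.4,0,0],0],[0.5,[0.4,0,0],0],[0.5,[0.4,0,0],0],[0.5,[0.4,0,0],0],[0.5,[0.4,0,0],0],[0.5,[0.4,0,0],0],[0.5,[0.4,0,0],0],[0.5,[0.4,0,0],0],[0.5,[0,0,0],0]]'
python3 - <<'E'
from h import *
s=manip.read_state();print(s['tool_pos'])
for n in('scene','side'):
    c=optics.read_camera(n);P=pts(c);print(rim(P,(.55,.16),.07))
E
```

```text
time: 9.68
tool_pos: [0.4976, 0.1628, 0.0131]
tcp_rot: [-3.141, -0.002, 0.025]
wrist_force: [0.1, -0.6, -0.6]
finger_gap: 0.501
[0.49756077 0.16280646 0.01308157]
(np.int64(674), array([0.549 , 0.1755]), array([0.1163, 0.0901]), 1.5, 0.0368)
(np.int64(323), array([0.56  , 0.1777]), array([0.0911, 0.0934]), 1.62, 0.0374)
```

```bash
python3 -m pendant '[[0.5,[0.4,0.01,0],0],[0.5,[0.4,0.01,0],0],[0.5,[0.4,0.01,0],0],[0.5,[0.4,0.01,0],0],[0.5,[0.4,0.01,0],0],[0.5,[0.4,0.01,0],0],[0.5,[0.4,0.01,0],0],[0.5,[0.4,0.01,0],0],[0.5,[0,0,0],0],[0.5,[0.1,0,0],0],[0.5,[0.1,0,0],0],[0.5,[0,0,0],0]]'
python3 -m pendant '[[0.5,[0.1,0,0],0],[0.5,[0,0,0],0]]'
python3 - <<'E'
from h import *
s=manip.read_state();print(s['tool_pos'])
for n in('scene','side'):
    c=optics.read_camera(n);P=pts(c);print(rim(P,(.633,.177),.065))
E
```

```text
time: 11.28
tool_pos: [0.5641, 0.1642, 0.0129]
tcp_rot: [3.141, 0.001, 0.026]
wrist_force: [-3.1, -0.2, 2.5]
finger_gap: 0.503
time: 11.52
tool_pos: [0.5654, 0.1641, 0.0128]
tcp_rot: [3.141, 0.002, 0.025]
wrist_force: [-7.3, -0.1, 5.0]
finger_gap: 0.502
[0.56542641 0.16409524 0.01277648]
(np.int64(803), array([0.6345, 0.1773]), array([0.1228, 0.0906]), 1.42, 0.0367)
(np.int64(418), array([0.6493, 0.1901]), array([0.085 , 0.1278]), 39.32, 0.0365)
```

```bash
python3 -m pendant '[[0.5,[0.05,0,0],0],[0.5,[0,0,0],0],[0.5,[-0.3,0,0],0],[0.5,[-1,0,0],0],[0.5,[-1,0,0.5],0],[0.2,[-1,0,1],0],[0,[0,0,1],0],[0,[0,0,1],0],[0,[0,0,1],0],[0,[0,0,0],0]]'
python3 - <<'E'
from h import *
s=manip.read_state();print(s['tool_pos'])
W=[]
for n,(a,b) in(('scene',(230,240)),('side',(170,170))):
    c=optics.read_camera(n);P=pts(c)
    X,Y,Z=[P[...,i] for i in range(3)]
    m=(Z>.034)&(Z<.044)&(abs(Y-.177)<.06)&(X>.56)&(X<.69);r=cv2.minAreaRect(np.float32(P[m][:,:2]));print(r)
    print(measure(P,c['color']))
    W.append(cv2.resize(c['color'][b:b+160,a:a+200,::-1],(400,320),interpolation=cv2.INTER_CUBIC))
cv2.imwrite('pics/a2.png',np.hstack(W))
E
```

```text
time: 12.88
tool_pos: [0.5025, 0.1645, 0.1042]
tcp_rot: [-3.141, -0.003, 0.025]
wrist_force: [-1.0, 0.4, 2.0]
finger_gap: 0.009
[0.50254742 0.16448898 0.10416094]
((0.6316754817962646, 0.17491032183170319), (0.09777358174324036, 0.09586940705776215), 1.6137607097625732)
{'batten': (np.int64(3851), array([0.6924, 0.0061]), array([0.0328, 0.5202]), 1.49), 'stop': (np.int64(345), array([0.6481, 0.0054]), array([0.0603, 0.0251]), 2.46, np.float64(0.0353))}
((0.6348004341125488, 0.1777859330177307), (0.11465567350387573, 0.10837534815073013), 89.79183959960938)
{'batten': (np.int64(1535), array([0.6457, 0.0631]), array([0.1228, 0.411 ]), 1.78), 'stop': (np.int64(194), array([0.6449, 0.0084]), array([0.057, 0.031]), 2.14, np.float64(0.0362))}
```

View pics/a2.png

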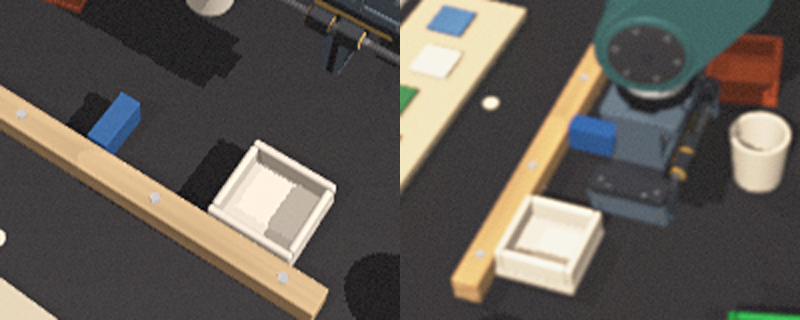

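Both views show the dish flush along the batten (left crop px (250,225)) and standing free, with the stop clear to its right. I'll go round to its left side with the fingers shut.

```bash
python3 -m pendant '[[0,[1,0.8,0],0],[0,[1,0.8,0],0],[0,[1,0.8,0],0],[0,[1,0.8,0],0],[0,[1,0.8,0],0],[0,[1,0.8,0],0],[0,[0,0,0],0],[0,[0,0,-1],0],[0,[0,0,-1],0],[0,[0,0,-1],0],[0,[0,0,-1],0],[0,[0,0,-0.5],0]]'
python3 -m pendant '[[0,[0,0,0],0],[0,[0,-0.3,0],0],[0,[0.01,-0.4,0],0],[0,[0.01,-0.4,0],0],[0,[0.01,-0.4,0],0],[0,[0.01,-0.4,0],0],[0,[0.01,-0.4,0],0],[0,[0.01,-0.4,0],0],[0,[0,0,0],0]]'
python3 - <<'E'
from h import *
s=manip.read_state();print(s['tool_pos'])
c=optics.read_camera('scene');P=pts(c);X,Y,Z=[P[...,i] for i in range(3)]
m=(Z>.034)&(Z<.042)&(abs(Y-.15)<.08)&(X>.56)&(X<.70);r=cv2.minAreaRect(np.float32(P[m][:,:2]));print(r,P[m].min(0))
cv2.imwrite('pics/a3.png',cv2.resize(c['color'][220:400,210:450,::-1],(720,540)))
E
```

```text
time: 14.48
tool_pos: [0.6207, 0.2599, 0.0111]
tcp_rot: [3.141, 0.002, 0.025]
wrist_force: [0.2, -0.5, 0.9]
finger_gap: 0.004
time: 15.6
tool_pos: [0.6227, 0.2056, 0.013]
tcp_rot: [3.141, -0.0, 0.025]
wrist_force: [-0.9, -0.6, 0.1]
finger_gap: 0.007
[0.62272623 0.20556034 0.01299997]
((0.6399377584457397, 0.15316703915596008), (0.11444192379713058, 0.14198610186576843), 4.635501384735107) [0.5839415  0.08600147 0.03401143]
```

View pics/a3.png

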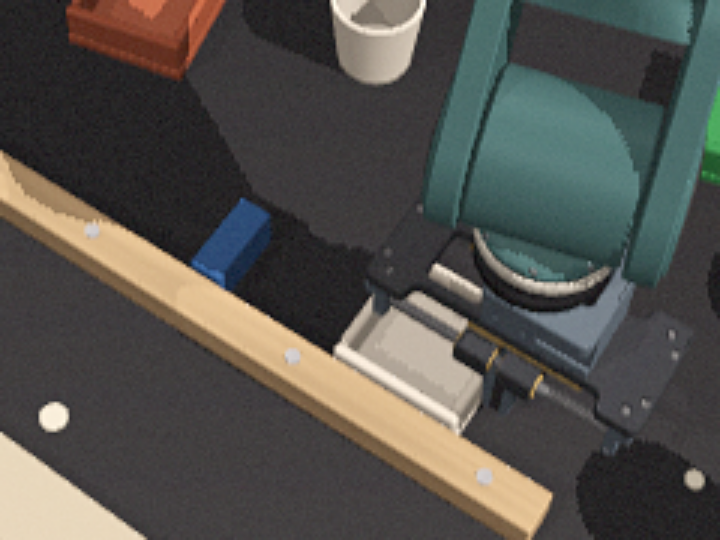

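The dish is sliding along flush, with the hand at its left side (px 500,380) and the stop ahead at px (232,243).

```bash
python3 -m pendant '[[0,[0.01,-0.4,0],0],[0,[0.01,-0.4,0],0],[0,[0.01,-0.4,0],0],[0,[0.01,-0.4,0],0],[0,[0.01,-0.4,0],0],[0,[0.01,-0.4,0],0],[0,[0.01,-0.4,0],0],[0,[0.01,-0.4,0],0],[0,[0.01,-0.3,0],0],[0,[0,0,0],0]]'
python3 -m pendant '[[0,[0,-0.1,0],0],[0,[0,-0.1,0],0],[0,[0,-0.1,0],0],[0,[0,0,0],0]]'
```

```text
time: 16.9
tool_pos: [0.6245, 0.1356, 0.0129]
tcp_rot: [3.141, 0.0, 0.025]
wrist_force: [-0.4, 0.5, 0.6]
finger_gap: 0.008
time: 17.4
tool_pos: [0.6245, 0.1301, 0.013]
tcp_rot: [3.142, -0.0, 0.025]
wrist_force: [-1.1, 0.5, 0.3]
finger_gap: 0.007
```

```bash
python3 -m pendant '[[0,[0,-0.1,0],0],[0,[0,-0.1,0],0],[0,[0,-0.1,0],0],[0,[0,0,0],0]]'
python3 -m pendant '[[0,[0,-0.1,0],0],[0,[0,0,0],0]]'
python3 -m pendant '[[0,[0,-0.1,0],0],[0,[0,0,0],0]]'
python3 -m pendant '[[0,[0,-0.1,0],0],[0,[0,0,0],0]]'
```

```text
time: 17.9
tool_pos: [0.6245, 0.1239, 0.013]
tcp_rot: [3.141, -0.0, 0.025]
wrist_force: [0.1, 0.5, 0.7]
finger_gap: 0.001
time: 18.15
tool_pos: [0.6244, 0.122, 0.0129]
tcp_rot: [3.142, 0.0, 0.025]
wrist_force: [-0.1, 1.6, 0.6]
finger_gap: 0.005
time: 18.4
tool_pos: [0.6244, 0.1201, 0.0129]
tcp_rot: [3.142, 0.0, 0.025]
wrist_force: [0.5, 0.6, 0.7]
finger_gap: 0.002
time: 18.65
tool_pos: [0.6244, 0.1181, 0.0129]
tcp_rot: [3.142, 0.0, 0.025]
wrist_force: [0.0, 1.9, 1.1]
finger_gap: 0.004
```

```bash
python3 -m pendant '[[0,[0,-0.1,0],0],[0,[0,0,0],0]]'
python3 -m pendant '[[0,[0,-0.1,0],0],[0,[0,0,0],0]]'
python3 - <<'E'
from h import *
c=optics.read_camera('scene')
cv2.imwrite('pics/a4.png',cv2.resize(c['color'][220:400,210:450,::-1],(720,540)))
E
```

```text
time: 18.9
tool_pos: [0.6247, 0.1178, 0.0131]
tcp_rot: [-3.14, -0.001, 0.025]
wrist_force: [-0.3, 20.7, 1.6]
finger_gap: 0.005
time: 19.15
tool_pos: [0.6247, 0.1176, 0.0133]
tcp_rot: [-3.138, -0.001, 0.024]
wrist_force: [-2.9, 40.8, 1.1]
finger_gap: 0.009
```

View pics/a4.png

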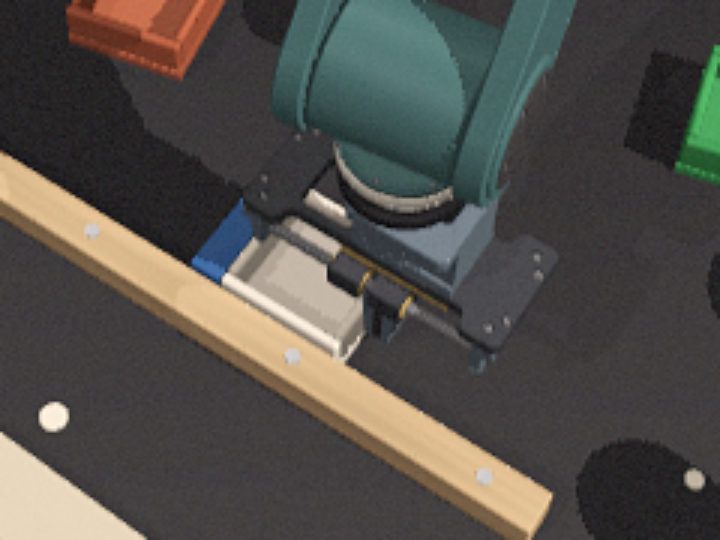

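The dish is against the stop (px 225,270) and the contact force rose sharply. I'll back off gently, rise and draw away toward the robot side, high up.

```bash
python3 -m pendant '[[0,[0,0.1,0],0],[0,[0,0.1,0],0],[0,[0,0.3,0],0],[0,[0,1,0],0],[0,[0,1,0],0],[0,[0,1,1],0],[0,[0,0,1],0],[0,[0,0,1],0],[0,[0,0,1],0],[0,[0,0,1],0],[0,[0,0,1],0],[0,[0,0,1],0]]'
python3 -m pendant '[[0,[-0.5,1,1],0],[0,[-0.5,1,1],0],[0,[-0.5,1,1],0],[0,[-0.5,1,0],0],[0,[-0.5,1,0],0],[0,[-0.5,1,0],0],[0,[0,1,0],0],[0,[0,1,0],0],[0,[0,0,0],0]]'
python3 - <<'E'
from h import *
W=[]
for n,(a,b) in(('scene',(230,220)),('side',(170,170))):
    c=optics.read_camera(n);P=pts(c)
    X,Y,Z=[P[...,i] for i in range(3)]
    hsv=cv2.cvtColor(c['color'],cv2.COLOR_RGB2HSV)
    m=(Z>.0335)&(Z<.044)&(abs(Y-.062)<.07)&(X>.56)&(X<.70)&(hsv[...,1]<60);print(m.sum(),cv2.minAreaRect(np.float32(P[m][:,:2])))
    print(measure(P,c['color']),rim(P,(.515,-.168)),rim(P,(.354,.244)),rim(P,(.332,-.142)))
    m=(Z>.05)&(Z<.08)&(np.hypot(X-.46,Y-.01)<.07);print('cup',m.sum(),[np.round(np.percentile(P[m][:,i],[1,50,99]),3) for i in range(3)])
    W.append(cv2.resize(c['color'][b:b+160,a:a+200,::-1],(400,320),interpolation=cv2.INTER_CUBIC))
    cv2.imwrite(f'pics/{n}5.png',c['color'][...,::-1])
cv2.imwrite('pics/a5.png',np.hstack(W))
E
```

```text
time: 20.7
tool_pos: [0.6245, 0.184, 0.1543]
tcp_rot: [-3.142, -0.0, 0.025]
wrist_force: [-0.9, 0.3, 0.1]
finger_gap: 0.009
time: 21.82
tool_pos: [0.5646, 0.3456, 0.2127]
tcp_rot: [-3.142, -0.0, 0.027]
wrist_force: [0.3, -0.8, -0.1]
finger_gap: 0.005
623 ((0.6394197940826416, 0.06238589808344841), (0.10877010226249695, 0.09021953493356705), 2.0548465251922607)
{'batten': (np.int64(3857), array([0.6541, 0.0051]), array([0.1094, 0.5204]), 1.28), 'stop': (np.int64(329), array([0.6473, 0.0057]), array([0.061 , 0.0257]), 1.61, np.float64(0.0357))} (np.int64(526), array([ 0.5167, -0.1692]), array([0.0931, 0.0915]), 12.79, 0.0364) (np.int64(251), array([0.3549, 0.244 ]), array([0.0921, 0.0898]), 14.98, 0.0364) (np.int64(431), array([ 0.3321, -0.1415]), array([0.0973, 0.0912]), 8.7, 0.0362)
cup 447 [array([0.416, 0.445, 0.482]), array([-0.047, -0.016,  0.018]), array([0.05 , 0.063, 0.073])]
297 ((0.6292813420295715, 0.06181039661169052), (0.09146583080291748, 0.09644175320863724), 1.8999333381652832)
{'batten': (np.int64(424), array([0.6445, 0.0632]), array([0.1223, 0.4095]), 1.46), 'stop': (np.int64(106), array([0.6373, 0.0036]), array([0.0263, 0.0451]), 86.34, np.float64(0.0362))} (np.int64(360), array([ 0.5148, -0.1668]), array([0.0902, 0.0976]), 13.06, 0.0374) (np.int64(618), array([0.3531, 0.2453]), array([0.0894, 0.094 ]), 14.93, 0.0374) (np.int64(410), array([ 0.3305, -0.1418]), array([0.0899, 0.0988]), 8.5, 0.0373)
cup 428 [array([0.414, 0.447, 0.478]), array([-0.048, -0.02 ,  0.021]), array([0.05 , 0.064, 0.074])]
```

View pics/a5.png

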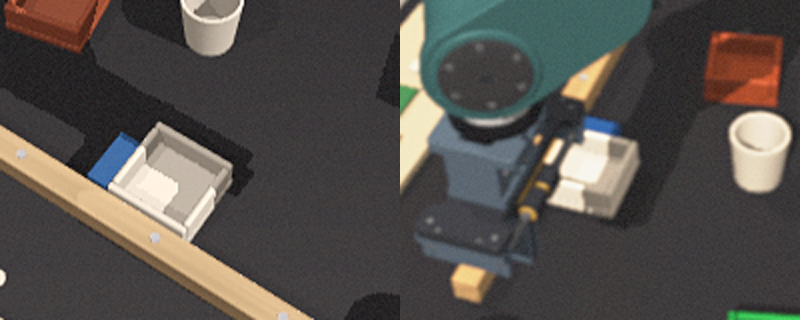

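The dish looks seated at the stop (left crop px (170,180)). Yaw reads about 0.5° off the batten, so a gentle two-finger seating press toward the batten, with a slight lean to the stop, will make sure.

```bash
python3 -m pendant '[[0.5,[-0.2,-1,0],0],[0.5,[-0.2,-1,0],0],[0.5,[-0.2,-1,0],0],[0.5,[-0.2,-1,0],0],[0.5,[-0.2,-1,0],0],[0.5,[-0.2,-1,0],0],[0.5,[0,-1,0],0],[0.5,[0,-1,0],0],[0.5,[0,-1,0],0],[0.5,[0,-1,0],0],[0.5,[0,-1,0],0],[0.5,[0,-1,0],0]]'
python3 -m pendant '[[0.5,[0,-1,0],0],[0.5,[0,-1,0],0],[0.5,[0,0,0],0],[0.5,[0,0,-1],0],[0.5,[0,0,-1],0],[0.5,[0,0,-1],0],[0.5,[0,0,-1],0],[0.5,[0,0,-1],0],[0.5,[0,0,0],0]]'
```

```text
time: 23.42
tool_pos: [0.5405, 0.1028, 0.2129]
tcp_rot: [-3.142, -0.0, 0.025]
wrist_force: [0.1, 0.1, 1.0]
finger_gap: 0.5
time: 24.55
tool_pos: [0.5396, 0.0644, 0.1118]
tcp_rot: [3.142, 0.002, 0.026]
wrist_force: [0.6, -0.4, 0.2]
finger_gap: 0.505
```

```bash
python3 -m pendant '[[0.5,[0,0,-1],0],[0.5,[0,0,-1],0],[0.5,[0,0,-1],0],[0.5,[0,0,-1],0],[0.5,[0,0,-0.9],0],[0.5,[0,0,0],0],[0.5,[0.4,0,0],0],[0.5,[0.4,0,0],0],[0.5,[0.3,0,0],0],[0.5,[0.1,-0.01,0],0],[0.5,[0,0,0],0]]'
python3 -m pendant '[[0.5,[0.1,-0.02,0],0],[0.5,[0.1,-0.02,0],0],[0.5,[0,0,0],0]]'
```

```text
time: 25.92
tool_pos: [0.5645, 0.064, 0.015]
tcp_rot: [-3.142, -0.0, 0.025]
wrist_force: [0.2, -0.2, 0.5]
finger_gap: 0.502
time: 26.3
tool_pos: [0.5679, 0.0632, 0.0148]
tcp_rot: [-3.142, 0.001, 0.025]
wrist_force: [-3.7, 1.1, 2.0]
finger_gap: 0.496
```

```bash
python3 -m pendant '[[0.5,[0.1,-0.02,0],0],[0.5,[0,0,0],0]]'
python3 -m pendant '[[0.5,[0.05,-0.02,0],0],[0.5,[0,0,0],0]]'
```

```text
time: 26.55
tool_pos: [0.568, 0.0629, 0.0144]
tcp_rot: [-3.141, 0.005, 0.025]
wrist_force: [-14.4, 3.0, 9.6]
finger_gap: 0.502
time: 26.8
tool_pos: [0.568, 0.0627, 0.0142]
tcp_rot: [-3.141, 0.007, 0.026]
wrist_force: [-17.9, 5.4, 12.6]
finger_gap: 0.5
```

```bash
python3 -m pendant '[[0.5,[-0.1,0,0],0],[0.5,[-0.2,0,0],0],[0.5,[-0.4,0,0],0],[0.5,[-0.8,0,0],0],[0.5,[0,0,0],0],[0.5,[0,0,1],0],[0.5,[0,0,1],0],[0.5,[0,0,1],0],[0.5,[0,0,1],0],[0.5,[0,0,1],0],[0.5,[0,0,1],0],[0.5,[0,0,1],0]]'
python3 -m pendant '[[0.5,[0,1,1],0],[0.5,[-0.5,1,1],0],[0.5,[-0.5,1,1],0],[0.5,[-0.5,1,0],0],[0.5,[-0.5,1,0],0],[0.5,[-0.5,1,0],0],[0.5,[0,1,0],0],[0.5,[0,1,0],0],[0.5,[0,1,0],0],[0.5,[0,1,0],0],[0.5,[0,0,0],0]]'
python3 - <<'E'
from h import *
W=[]
for n,(a,b) in(('scene',(230,220)),('side',(170,170))):
    c=optics.read_camera(n);P=pts(c)
    X,Y,Z=[P[...,i] for i in range(3)]
    hsv=cv2.cvtColor(c['color'],cv2.COLOR_RGB2HSV)
    m=(Z>.0335)&(Z<.044)&(abs(Y-.062)<.07)&(X>.56)&(X<.682)&(hsv[...,1]<60);print(m.sum(),cv2.minAreaRect(np.float32(P[m][:,:2])))
    print(rim(P,(.515,-.168)),rim(P,(.354,.244)),rim(P,(.332,-.142)))
    m=(Z>.05)&(Z<.08)&(np.hypot(X-.46,Y-.01)<.07);print('cup',m.sum(),[np.round(np.percentile(P[m][:,i],[1,50,99]),3) for i in range(3)])
    W.append(cv2.resize(c['color'][b:b+160,a:a+200,::-1],(400,320),interpolation=cv2.INTER_CUBIC))
    o=cv2.imread(f'pics/{n}0.png');cv2.imwrite(f'pics/{n}6.png',c['color'][...,::-1])
cv2.imwrite('pics/a6.png',np.vstack([np.hstack(W),np.hstack([cv2.resize(cv2.imread(f'pics/{n}6.png'),(400,280)) for n in('scene','side')])]))
print(manip.read_state()['wrist_force'])
E
```

```text
time: 28.3
tool_pos: [0.5415, 0.0624, 0.1565]
tcp_rot: [-3.142, -0.001, 0.025]
wrist_force: [-0.1, 0.3, 0.2]
finger_gap: 0.5
time: 29.68
tool_pos: [0.4915, 0.2637, 0.2148]
tcp_rot: [3.142, 0.0, 0.027]
wrist_force: [0.1, 0.5, -0.2]
finger_gap: 0.499
629 ((0.6317074298858643, 0.05024338886141777), (0.09103193134069443, 0.11423160880804062), 0.9361323714256287)
(np.int64(515), array([ 0.5162, -0.1689]), array([0.0924, 0.0913]), 12.65, 0.0365) (np.int64(324), array([0.3553, 0.2447]), array([0.0916, 0.09  ]), 13.44, 0.0359) (np.int64(423), array([ 0.3313, -0.1424]), array([0.0941, 0.0916]), 9.14, 0.0364)
cup 448 [array([0.415, 0.445, 0.481]), array([-0.047, -0.016,  0.018]), array([0.05 , 0.064, 0.073])]
90 ((0.668561577796936, 0.05359841510653496), (0.10714074969291687, 0.014059627428650856), 89.68838500976562)
(np.int64(361), array([ 0.5147, -0.1671]), array([0.0897, 0.0986]), 12.95, 0.0375) (np.int64(621), array([0.3535, 0.2453]), array([0.0891, 0.0932]), 15.61, 0.0371) (np.int64(410), array([ 0.3303, -0.1411]), array([0.0898, 0.0978]), 8.23, 0.0371)
cup 420 [array([0.415, 0.447, 0.478]), array([-0.047, -0.02 ,  0.019]), array([0.051, 0.063, 0.074])]
[ 0.18884922  0.30274311 -0.20040166]
```

View pics/a6.png

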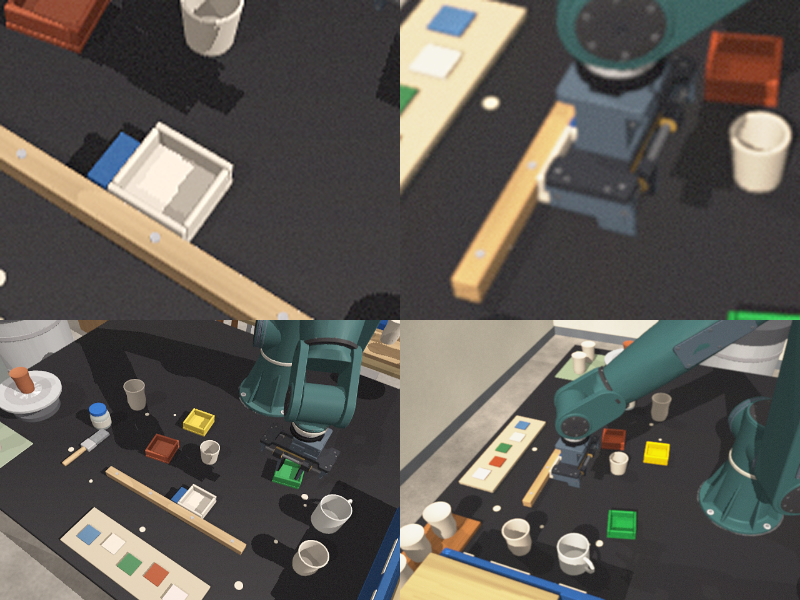

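The dish is square in the corner between stop and batten, and everything else stands as before. I'm handing it in.

```bash
python3 -c "
from workcell import manip
print(manip.finish_job())"
```

```text
the job is handed in; nothing more can be done
None
```

The white dish is flush along the batten and against the left side of the blue stop. I handed the job in at about 30 s, with the hand clear and high.

- **Moves:** I squared the dish with two part-open fingertips and pushed it onto the batten. I left it free for about 2 s, slid it along the batten with shut fingertips until it met the stop, then pressed it once more gently against the batten. The contact forces I read peaked at about 41 N at the wrist, during the push onto the stop.
- **Last checks:** The scene camera put the dish centre near (0.631, 0.062) with its near edge 90 mm from the batten face, both as wanted. The red, green and yellow dishes and the cup measured as at the start to within about 1 mm. I checked the jug, beakers, jar and brush by eye only, and they looked unmoved.
- **Not confirmed:**
  - The last side-camera measurement was useless because the arm hid the dish.
  - The last scene fit also took in points off the stop, so its angle is rough: 0.9°, against about 1.5° for the batten. Before the final press the dish angle read about 0.5° off the batten.
  - That the dish is seated to the millimetre therefore rests on the firm contact forces and the scene picture.

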